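# Put the blade tube away in the push-latch drawer

## Task

The scroll-saw blade tube lying on the bench belongs in the wide drawer of the low blade cabinet; the drawer has no handle, only a push-push catch. Press its front in by feel until the catch bottoms and let go so that the drawer springs out, lay the tube flat in the compartment behind the front, then push the drawer back in until the catch bottoms again and let go so that it stays locked shut. Do not force the drawer against its stop (keep it under 15 N there), keep the narrow drawer shut, and leave everything else on the bench where it is.

Things in the scene. Friction and masses are not known exactly. Their poses are not given: they have to be found in the camera images.
- cabinet: fixed low grey steel cabinet, 240 deep (x) x 340 wide (y) x 86 mm high; origin at the centre of its underside, x from its front to its back (away from the robot at yaw 0), y to the left. Carcass front edges at x = -120 mm. A wooden block of standing tubes (to 220 mm above the table) and a dish stand on top, 150 mm or more behind those edges. Both drawers have push-push catches
- wide: wooden front of the wide drawer (left one seen from the robot), 208 wide (y) x 66 high (z) x 18 mm thick, no handle; origin at the centre of its outer face, 43 mm above the table; x points into the cabinet (press direction), z up. Locked, its outer face stands 18 mm proud of the carcass. A short press changes nothing: a locked drawer stays locked, an open one springs out again
- wide_slide (a joint): travel of the wide drawer, m: 0 locked, 0.100 sprung fully out (along the cabinet's -x), negative when pressed in past locked. Spring 6 N at 0, 3 N at 0.100. The catch switches only in the last 1 mm before it bottoms, at an unseen -0.005 to -0.015, not the same when locking as when releasing; there the force climbs steeply above the spring's (10 to 12 N in all is plenty). Locked it returns to 0
- wide_tray (a point): centre of the floor of the wide drawer's front compartment, 27 mm above the table; moves with the drawer, axes as the cabinet's. Compartment 88 mm deep (x, from the front's inner face to a 24 mm high divider) x 188 mm wide (y); side walls rise 31 mm, the front 49 mm above the floor. Drawer fully out, all of it lies before the carcass
- tube_center (a point): centre of the loose blade tube, half-way up (11 mm above what it lies on): grey plastic tube 20 mm across, 150 mm long in all, a black 22 mm square cap 13 mm long on each end so it does not roll; 50 to 100 g; x runs along it. It fits the compartment only lying across the drawer (along y)
- narrow: wooden front of the narrow drawer (the right one), 102 wide x 66 mm high, origin at the centre of its outer face; not to be opened
- narrow_slide (a joint): how far the narrow drawer is out, m; 0 = locked shut; it has the same kind of catch; not to be opened
- sanding_block: bystander: cork sanding block 105 x 62 x 28 mm, origin at the centre of its underside
- brush: bystander: bench brush, lying
- tape: bystander: roll of paper tape, 90 mm across, 25 mm high, lying flat to the left in front of the cabinet
- tin: bystander: small amber jar, 48 mm across, 55 mm high, standing to the right in front of the narrow drawer
- glue: bystander: white glue bottle, 54 mm across, 150 mm high, standing
- screwdriver: bystander: screwdriver, lying near the robot
Mind the look-alikes: they are no part of the job. There is more than one size of the part that bears tube_center; the job needs the smallest.

How it is judged:
On the way, in this order (a step that is already met when the one before it is completed fails the run):
1. the wide drawer has been released and has sprung out (value of joint wide_slide above 0.09 m), for 0.2 s.
2. the tube lies flat in the open drawer's front compartment and has been let go (value of joint wide_slide above 0.06 m and x of tube_center in the frame of wide_tray between -0.036 and 0.036 m and z of tube_center in the frame of wide_tray between 0.004 and 0.016 m and contact force between the fingers and tube below 0.05 N and y of tube_center in the frame of wide_tray between -0.03 and 0.03 m), for 0.2 s.
3. the wide drawer is locked shut again, nothing pressing on it (value of joint wide_slide between -0.003 and 0.004 m and contact force between the fingers and wide below 0.05 N), for 0.3 s.
At the end, for the whole second after the job is handed in: The wide drawer is locked shut (joint -3 to +4 mm), the tube lies level (within 10 degrees) in its front compartment (centre within 36 mm of the middle along the drawer, 30 mm across it, 4 to 16 mm above its floor), and the narrow drawer is shut (under 4 mm) (value of joint wide_slide between -0.003 and 0.004 m and value of joint narrow_slide below 0.004 m and x of tube_center in the frame of wide_tray between -0.036 and 0.036 m and z of tube_center in the frame of wide_tray between 0.004 and 0.016 m and angle between tube_center's own x axis and vertical between 1.396 and 1.745 rad and y of tube_center in the frame of wide_tray between -0.03 and 0.03 m); the robot touches nothing.
It fails at once if the wide drawer is forced against its stop: more than 15 N on it while it is less than 10 mm out (value of joint wide_slide below 0.01 m and contact force between any of the fingers, the arm and wide above 15 N).
It fails at once if the narrow drawer comes open by more than 20 mm (value of joint narrow_slide above 0.02 m).
It fails at once if a bystander is moved by more than 30 mm (distance of any of sanding_block, brush, tape, tin, glue, screwdriver from where it was at the start of the episode above 0.03 m).
It also fails if it takes over 72 s, if anything falls off the work surface, if the arm or the gripper's body presses on something with over 40 N, if the wrist force passes 120 N, or if a joint passes its speed limit or range.

## Robot

A 7-joint arm with a two-finger parallel gripper is mounted at the origin on the work surface. World frame = base frame: x ahead of the robot, y to its left, z up, the work surface at z = 0. Lengths are in m, angles in rad, forces in N, time in s.
With the tool pointing down it reaches from about 0.35 to 0.9 m from the base axis. Payload 8.1 kg.
Tool frame: the origin (TCP) lies at the centre of the arm's flange, where the gripper is bolted on; the fingertips stand 178 mm ahead of it and the grasp point (between the pads) lies 159 mm ahead of it; z points along the fingers, y is the direction in which the jaws open and shut (so a half turn about z gives the same grasp; the last joint's range is limited). The gripper opens to 92 mm and grips with 3 to 60 N. Pads are 19 mm wide; open, the fingers measure 130 mm over their backs; the gripper's body (75 mm by 190 mm) begins 47 mm behind the grasp point.
Start: joints at [-1.405, 0.434, 0.025, 1.573, -0.012, 1.134, -0.075], TCP at [0.166, 0.603, 0.405] pointing down, gripper open.
Joint ranges: [-2.62, 2.62], [-0.44, 2.09], [-1.27, 1.32], [0.08, 2.57], [-1.32, 4.46], [0.12, 2], [-2.74, 2.74]. Speed limits (rad/s): [2.22, 2.22, 3.01, 3.01, 3.14, 3.14, 3.14].

## Interface

Orientations are given as a rotation vector (axis times angle).
In Python, from cell import arm gives the robot as it stands. The module is installed in compiled form; this text tells all that it offers.
- The arm moves only by the tool move_arm, never from a script. Its argument "steps" is a list of rows, each a list of 4 numbers: the shift along the tool's x, y, z in mm, then the turn about the tool's z in rad. In form: [[x, y, z, twist], ...]. A call has 1 to 20 rows; each row is the pose to reach, as a shift and turn from the pose commanded when the call began, along the tool's axes at that moment; what a row does not reach only later rows make up. A row lasts 1/8 s, in which the tool goes at most 62.5 mm and 10.7 degrees, less where a joint would pass 70% of its speed; a pose out of reach is approached as far as the arm can. A call with a gripper value outside its range is refused whole. "grip" is the finger opening in mm, from 0 to 91.8, set as the call begins (left out, the last holds). The fingers move at their own pace and stop on an object; "grip_force" is the grip in N (left out, the last holds). Time passes only in rows, so rows that repeat a pose let the fingers close. It gives the time, the measured TCP pose, the force and the opening at its end, in the units of the state.
- arm.observe(): the state, without advancing time (a new reading comes with each control period).
- arm.get_image(name): name is "scene" or "top" or "wrist"; returns the picture (480x640x3 uint8, red, green, blue); there is no depth.
- arm.camera_info(name): a dict with "mtx" (3x3 intrinsics, pixels), "pose" (4x4, takes a point from camera to world coordinates); the wrist camera has in their place "T_tool_cam" (4x4, takes a point from camera to tool coordinates, whose origin is the TCP and whose axes are the flange's). Camera axes: x right, y down, z forward; pixel columns grow to the right and rows downward; lengths in m; the calibration is good to about 2 mm. The wrist camera is an equidistant fisheye: a pixel r from the principal point sees the ray r / f radians off the axis. A picture is of the moment at which its call begins: read the wrist's pose just before it. camera_info takes no time and is no camera call.
- arm.sign_off(): hands the job in, once; it reports no verdict.
The state is a dict: "clock": time; "joints": joint angles; "dq": joint speeds; "joint_efforts": joint torques, N m; "position": TCP position; "ee_rot": TCP orientation; "force": force on the tool from outside, world axes, zero at the start; "ft_torque": the same for the moment, N m; "width": opening from 0.0 (shut) to 1.0 (fully open).
Only numpy, scipy, OpenCV 4.12 (cv2) and the standard library are available. Lean on these libraries where they do the work, as an engineer would, in place of code of your own. Each camera call takes 0.05 s, during which the arm holds its last target.

## Working session

There is one attempt and no reset: what is moved stays moved. The work goes in short steps, Python scripts to look and compute and a tool call to move; the robot and the scene stay as the last step left them, time stands still between calls to the robot, and variables do not carry over. Pictures are saved under pics/ and viewed, and the job is handed in when it is done.

Besides the shell and the picture viewer there is one more tool, called after "Call:" in YAML: its name, and indented under it one key for each argument. move_arm: Moves the arm, as the interface text tells. Its arguments: {"type":"object","properties":{"steps":{"type":"array"},"grip":{"type":"number"},"grip_force":{"type":"number"}},"required":["steps"]}

```bash
mkdir -p pics; python3 - <<'E'
from cell import arm
import cv2,numpy as np
np.set_printoptions(precision=4,suppress=True)
print(arm.observe())
for n in ["scene","top","wrist"]:
    im=arm.get_image(n); cv2.imwrite(f"pics/{n}0.png",im[:,:,::-1]); print(n,arm.camera_info(n))
E
```

```text
{'clock': 0.0, 'joints': array([-1.4046,  0.4352,  0.025 ,  1.5741, -0.0116,  1.134 , -0.0751]), 'dq': array([ 0.0005,  0.0002, -0.0021,  0.0007,  0.0008, -0.0007, -0.0005]), 'joint_efforts': array([  0.0004, -66.7839,   0.9853, -31.4465,  -0.0604,   0.0429,
         0.0002]), 'position': array([0.166 , 0.6023, 0.4039]), 'ee_rot': array([-0.421 , -3.1132,  0.0025]), 'force': array([ 0.0222, -0.8545, -0.2597]), 'ft_torque': array([ 0.0133,  0.0529, -0.0135]), 'width': 1.002113433833134}
scene {'mtx': array([[453.0064,   0.    , 323.0321],
       [  0.    , 453.0064, 238.3876],
       [  0.    ,   0.    ,   1.    ]]), 'pose': array([[-0.0676,  0.785 , -0.6157,  1.1709],
       [ 0.9977,  0.0567, -0.0372,  0.0019],
       [ 0.0057, -0.6168, -0.7871,  0.9035],
       [ 0.    ,  0.    ,  0.    ,  1.    ]])}
top {'mtx': array([[466.1927,   0.    , 325.8439],
       [  0.    , 466.1927, 244.5816],
       [  0.    ,   0.    ,   1.    ]]), 'pose': array([[-0.0827, -0.9701,  0.2281,  0.2752],
       [-0.9966,  0.0802, -0.02  , -0.0269],
       [ 0.0011, -0.229 , -0.9734,  1.1061],
       [ 0.    ,  0.    ,  0.    ,  1.    ]])}
wrist {'mtx': array([[371.6483,   0.    , 316.4748],
       [  0.    , 371.6483, 234.6016],
       [  0.    ,   0.    ,   1.    ]]), 'T_tool_cam': array([[ 0.0007, -0.9561, -0.293 ,  0.0804],
       [ 1.    ,  0.0009, -0.0006, -0.0004],
       [ 0.0009, -0.293 ,  0.9561,  0.0212],
       [ 0.    ,  0.    ,  0.    ,  1.    ]])}
```

View pics/scene0.png

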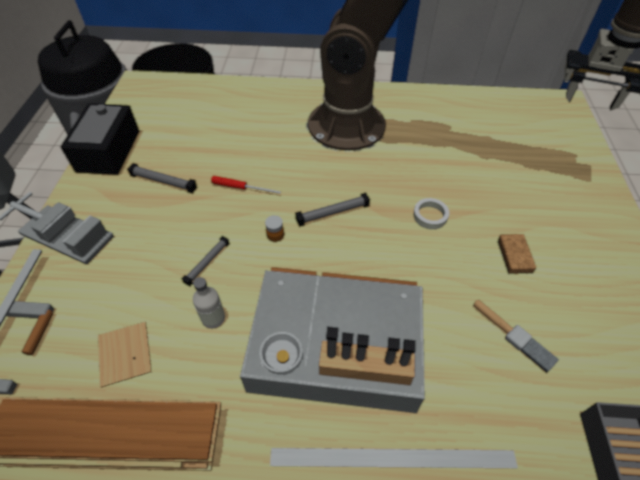

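View pics/top0.png

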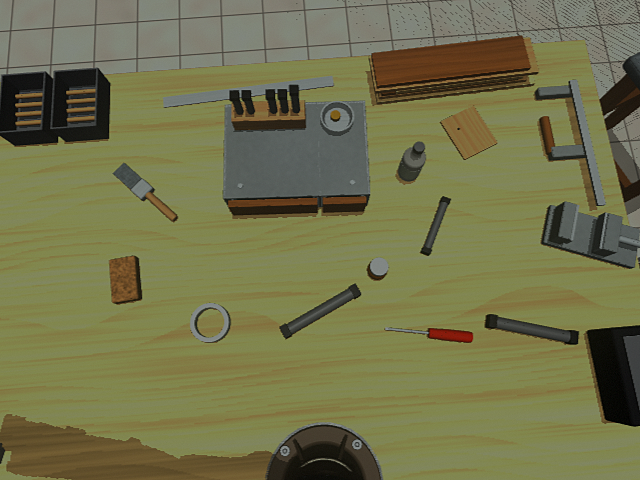

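View pics/wrist0.png

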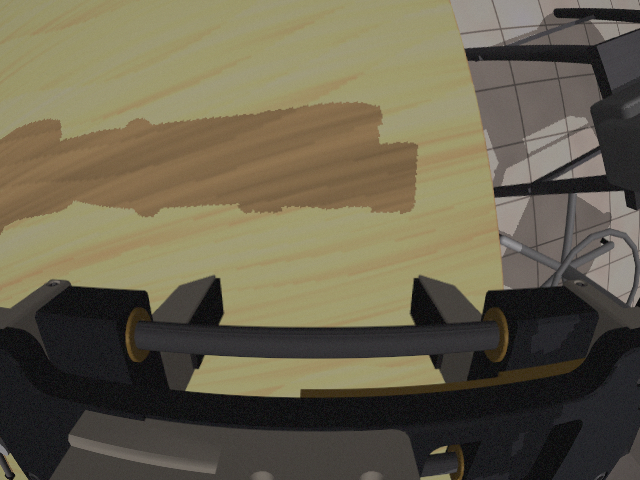

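The top view shows three tubes, at (320,312), (436,225) and (532,329). The drawer fronts are at (272,207) and (345,204). I'll measure the tube lengths and enlarge the crops.

```bash
cat > h.py <<'E'
import numpy as np,cv2
from scipy.spatial.transform import Rotation as R
from cell import arm
np.set_printoptions(precision=4,suppress=True)
def ray(n,uv,st=None):
    c=arm.camera_info(n);K=c["mtx"];u=(np.array(uv,float)-[K[0,2],K[1,2]])/K[0,0]
    if n=="wrist":
        r=np.hypot(*u);d=np.array([*(u/r*np.sin(r)),np.cos(r)]) if r>0 else np.array([0,0,1.])
        T=np.eye(4);T[:3,:3]=R.from_rotvec(st["ee_rot"]).as_matrix();T[:3,3]=st["position"];P=T@c["T_tool_cam"]
    else: d=np.array([*u,1.]);P=c["pose"]
    return P[:3,3],P[:3,:3]@d
def plane(n,uv,z,st=None):
    o,d=ray(n,uv,st);return o+d*(z-o[2])/d[2]
def crop(src,x0,y0,x1,y1,s,dst):
    im=cv2.imread(src)[y0:y1,x0:x1];cv2.imwrite(dst,cv2.resize(im,None,fx=s,fy=s,interpolation=cv2.INTER_CUBIC))
E
python3 - <<'E'
from h import *
crop("pics/top0.png",215,180,455,345,3,"pics/c_top.png")
crop("pics/scene0.png",170,180,440,340,2.9,"pics/c_scene.png")
im=cv2.imread("pics/top0.png");hsv=cv2.cvtColor(im,cv2.COLOR_BGR2HSV)
m=((hsv[...,1]<70)&(hsv[...,2]<125)).astype(np.uint8)
n,l,s,c=cv2.connectedComponentsWithStats(m)
for nm,(u,v) in dict(A=(320,312),B=(436,225),C=(532,329)).items():
    k=np.bincount(l[v-4:v+5,u-4:u+5].ravel(),minlength=n);k[0]=0;k=k.argmax()
    ys,xs=np.where(l==k);rc=cv2.minAreaRect(np.c_[xs,ys].astype(np.float32))
    b=cv2.boxPoints(rc);w=np.array([plane("top",p,0.011) for p in b])
    print(nm,s[k],rc,w[:,:2].tolist(),np.linalg.norm(np.roll(w,1,0)-w,axis=1),w.mean(0))
E
```

```text
A [280 284  81  54 962] ((319.7500915527344, 310.4330749511719), (12.257920265197754, 87.48861694335938), 59.99507522583008) [[0.3453631234101114, 0.07536630826242272], [0.4325393815873717, -0.1094362131560793], [0.4062764940281036, -0.12138644528515444], [0.32010337735654654, 0.06272753508117675]] [0.0282 0.2043 0.0289 0.2033] [ 0.3761 -0.0232  0.011 ]
B [422 197  29  57 434] ((435.9833984375, 224.54367065429688), (8.768270492553711, 58.162235260009766), 20.80678939819336) [[0.4990967299131782, -0.27789500201547734], [0.6317120335243962, -0.34671661354172223], [0.6220057924101512, -0.36577429480178114], [0.4898610210161535, -0.296537349864641]] [0.0208 0.1494 0.0214 0.1492] [ 0.5607 -0.3217  0.011 ]
C [ 489  314   89   30 1003] ((533.6180419921875, 328.916748046875), (90.626953125, 12.333292961120605), 11.44104290008545) [[0.30764954080504164, -0.40811944114702847], [0.33472300794390947, -0.4183176215638664], [0.2769023877237164, -0.6163949026862454], [0.2503935573337355, -0.6051303936705903]] [0.2052 0.0289 0.2063 0.0288] [ 0.2924 -0.512   0.011 ]
```

View pics/c_top.png

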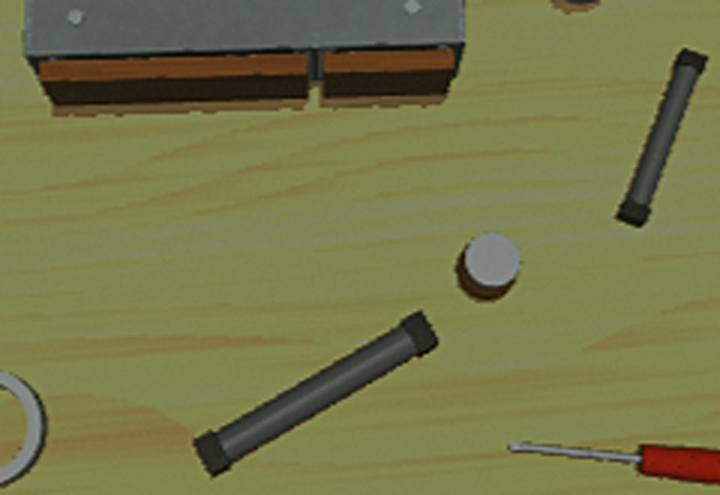

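View pics/c_scene.png

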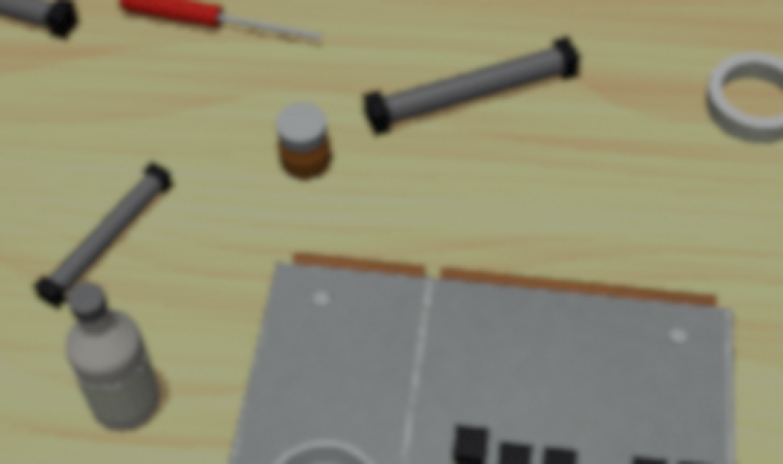

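The candidates are A (320,310) at 205 mm, B (436,225) at 149 mm and C (533,329) at 206 mm. B is the 150 mm tube and the smallest, and the crop confirms it: grey with two black square caps. Next I'll measure the cabinet.

```bash
python3 - <<'E'
from h import *
crop("pics/top0.png",215,180,385,222,4.6,"pics/c2.png")
for n,uv,z in [("top",(223.3,199),.086),("top",(370,194.3),.086),("top",(229.3,207),.076),("top",(317.7,204.3),.076),("top",(323,204),.076),("top",(366,202.5),.076),
 ("scene",(170+277/2.9,180+263/2.9),.086),("scene",(170+733/2.9,180+312/2.9),.086),("scene",(170+440/2.9,180+267/2.9),.076),("scene",(170+716/2.9,180+295/2.9),.076),
 ("scene",(170+60/2.9,180+285/2.9),.011),("scene",(170+157/2.9,180+178/2.9),.011),("top",(378,267),.055),("top",(210,323),.025)]:
    print(n,uv,z,plane(n,uv,z))
E
```

```text
top (223.3, 199) 0.086 [0.6411 0.1783 0.086 ]
top (370, 194.3) 0.086 [ 0.6246 -0.1593  0.086 ]
top (229.3, 207) 0.076 [0.624  0.1671 0.076 ]
top (317.7, 204.3) 0.076 [ 0.6137 -0.0372  0.076 ]
top (323, 204) 0.076 [ 0.6134 -0.0495  0.076 ]
top (366, 202.5) 0.076 [ 0.6089 -0.1492  0.076 ]
scene (265.51724137931035, 270.6896551724138) 0.086 [ 0.6292 -0.1551  0.086 ]
scene (422.7586206896552, 287.58620689655174) 0.086 [0.6481 0.1828 0.086 ]
scene (321.7241379310345, 272.0689655172414) 0.076 [ 0.6174 -0.0337  0.076 ]
scene (416.8965517241379, 281.7241379310345) 0.076 [0.6277 0.1733 0.076 ]
scene (190.68965517241378, 278.2758620689655) 0.011 [ 0.6131 -0.3407  0.011 ]
scene (224.13793103448276, 241.3793103448276) 0.011 [ 0.4998 -0.2848  0.011 ]
top (378, 267) 0.055 [ 0.4591 -0.1632  0.055 ]
top (210, 323) 0.025 [0.3665 0.2306 0.025 ]
```

View pics/c2.png

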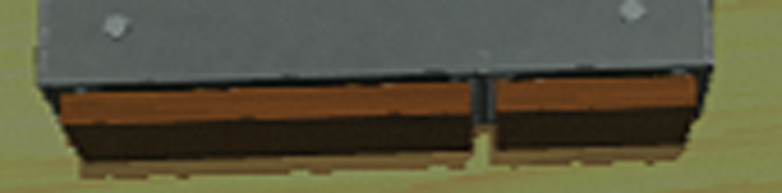

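```bash
cat >> h.py <<'E'
CY=-0.050 # cabinet yaw
CX=np.array([np.cos(CY),np.sin(CY),0]);CYv=np.array([-np.sin(CY),np.cos(CY),0]);F0=np.array([0.6205,0.067,0.043])
def goal(p,yawx=None):
    s=arm.observe();M=R.from_rotvec(s["ee_rot"]).as_matrix()
    d=M.T@(np.array(p)-s["position"])*1000
    y=np.arctan2(M[1,0],M[0,0]);t=0 if yawx is None else -((yawx-y+np.pi)%(2*np.pi)-np.pi)
    print("pos",s["position"],"yawx",np.degrees(y),"tilt",M[:,2],"F",s["force"],"w",s["width"],"t",s["clock"])
    print("delta mm",d,"twist",t)
def wrist(name):
    s=arm.observe();im=arm.get_image("wrist");cv2.imwrite(name,im[:,:,::-1])
    np.save(name[:-4]+".npy",np.r_[s["position"],s["ee_rot"]]);return s
E
python3 -c "
from h import *
p=F0-0.05*CX;p[2]=0.33
goal(p,np.pi+CY)"
```

```text
pos [0.166  0.6024 0.4042] yawx 164.59455551095087 tilt [-0.0002 -0.0011 -1.    ] F [ 0.1127 -0.5277 -1.0733] w 0.9978201527086099 t 0.15
delta mm [-531.6152 -406.1662   74.6732] twist -0.21887572906712283
```

Call:
move_arm:
  steps:
    - [-50,-38,8,-0.05]
    - [-100,-76,16,-0.1]
    - [-150,-115,24,-0.15]
    - [-200,-153,32,-0.219]
    - [-250,-190,40,-0.219]
    - [-300,-229,48,-0.219]
    - [-350,-267,56,-0.219]
    - [-400,-305,64,-0.219]
    - [-450,-344,72,-0.219]
    - [-500,-382,74,-0.219]
    - [-532,-406,74,-0.219]
    - [-532,-406,74,-0.219]
    - [-532,-406,74,-0.219]
    - [-532,-406,74,-0.219]
  grip: 0
  grip_force: 20

```text
clock: 1.9
position: [0.5703, 0.0714, 0.3306]
ee_rot: [-0.075, -3.14, -0.001]
force: [0.2, -0.4, -0.4]
width: 0.005
```

```bash
python3 -c "
from h import *
wrist('pics/w1.png')
p=F0-0.05*CX;p[2]=0.223
goal(p,np.pi+CY)"
```

```text
pos [0.5704 0.0713 0.3307] yawx 177.2834219603563 tilt [-0.0004  0.0006 -1.    ] F [-0.1066 -1.692  -0.1805] w 0.003133213466687208 t 1.95
delta mm [ -0.2903  -1.9008 107.7437] twist 0.0025867688208442985
```

View pics/w1.png

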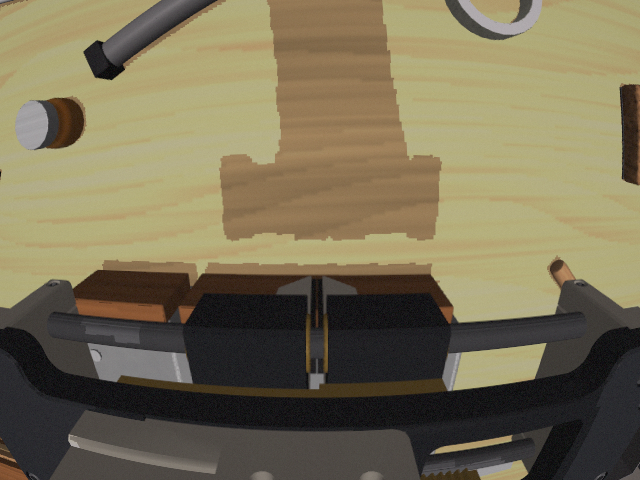

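The wrist view shows the wide front centred behind the closed fingers, with its bottom edge from (205,275) to (432,275). The lateral alignment is good, so I'll descend.

Call:
move_arm:
  steps:
    - [0,-1,40,0]
    - [0,-2,80,0]
    - [0,-2,108,0]
    - [0,-2,108,0]
    - [0,-2,108,0]
    - [0,-2,108,0]

```text
clock: 2.7
position: [0.5715, 0.0681, 0.2242]
ee_rot: [0.078, 3.138, 0.001]
force: [0.2, -0.5, -0.1]
width: 0.005
```

```bash
python3 -c "
from h import *
import time
s=wrist('pics/w2.png')
for i in range(3):
  print(arm.observe()['force']);
cv2.imwrite('pics/s2.png',arm.get_image('scene')[:,:,::-1]);print(arm.observe()['force'])
crop('pics/s2.png',220,170,460,330,3.3,'pics/s2c.png')
for uv in [(205,275),(432,275)]: 
  a=np.load('pics/w1.npy');print(plane('wrist',uv,0.010,dict(position=a[:3],ee_rot=a[3:])))
p=F0-0.015*CX;p[2]=0.223
goal(p,np.pi+CY)"
```

```text
[ 0.4019 -0.568   0.2675]
[ 0.4019 -0.568   0.2675]
[ 0.4019 -0.568   0.2675]
[0.2044 0.2091 0.1021]
[ 0.6148 -0.0317  0.01  ]
[0.6244 0.1734 0.01  ]
pos [0.5713 0.068  0.2239] yawx 177.1506718187051 tilt [ 0.0019  0.0005 -1.    ] F [0.2044 0.2091 0.1021] w 0.0057424980869935725 t 2.8
delta mm [-34.1812   1.45     0.9673] twist 0.00026984176654165637
```

View pics/w2.png

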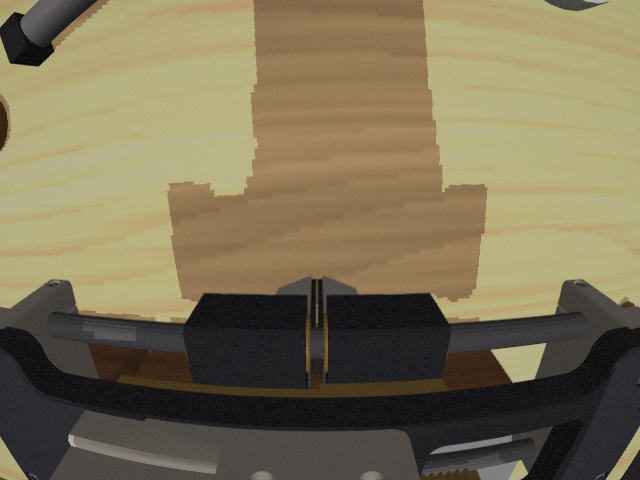

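View pics/s2c.png

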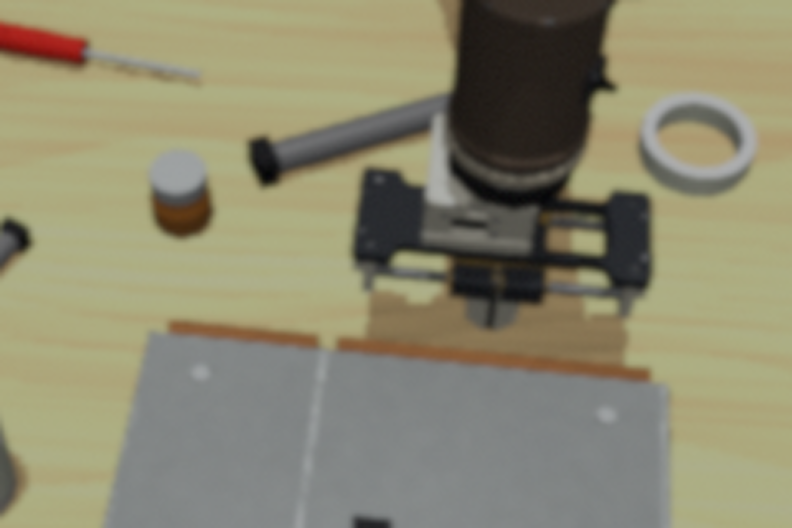

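Call:
move_arm:
  steps:
    - [-10,1,0,0]
    - [-20,1,0,0]
    - [-26,1,0,0]
    - [-30,1,0,0]
    - [-32,1,0,0]
    - [-33,1,0,0]

```text
clock: 3.55
position: [0.6039, 0.0672, 0.2226]
ee_rot: [-0.078, -3.14, 0.0]
force: [0.9, -0.3, -0.6]
width: 0.011
```

Call:
move_arm:
  steps:
    - [-2,0,0,0]
    - [-4,0,0,0]
    - [-4,0,0,0]

```text
clock: 3.92
position: [0.6078, 0.067, 0.2227]
ee_rot: [-0.078, -3.14, -0.0]
force: [-1.0, -0.3, 0.9]
width: 0.008
```

Call:
move_arm:
  steps:
    - [-2,0,0,0]
    - [-2,0,0,0]
    - [-2,0,0,0]

```text
clock: 4.3
position: [0.6091, 0.067, 0.2226]
ee_rot: [-0.078, -3.138, -0.0]
force: [-5.9, 0.7, 4.8]
width: 0.001
```

Call:
move_arm:
  steps:
    - [-1,0,0,0]
    - [-2,0,0,0]
    - [-2,0,0,0]

```text
clock: 4.68
position: [0.611, 0.0669, 0.2226]
ee_rot: [-0.078, -3.138, -0.0]
force: [-5.4, -0.5, 4.7]
width: 0.004
```

Call:
move_arm:
  steps:
    - [-1,0,0,0]
    - [-1,0,0,0]

```text
clock: 4.92
position: [0.612, 0.0668, 0.2226]
ee_rot: [-0.078, -3.138, 0.0]
force: [-5.4, 0.6, 4.3]
width: 0.003
```

Call:
move_arm:
  steps:
    - [-1,0,-0.5,0]
    - [-1,0,-0.5,0]

```text
clock: 5.18
position: [0.6126, 0.0668, 0.2226]
ee_rot: [-0.078, -3.137, 0.0]
force: [-6.2, 1.0, 1.6]
width: 0.004
```

Call:
move_arm:
  steps:
    - [-1,0,0,0]
    - [-1,0,0,0]

```text
clock: 5.42
position: [0.6136, 0.0668, 0.2226]
ee_rot: [-0.078, -3.137, 0.0]
force: [-7.0, 0.5, 1.1]
width: 0.005
```

Call:
move_arm:
  steps:
    - [-1,0,0,0]
    - [-1,0,0,0]

```text
clock: 5.68
position: [0.6146, 0.0667, 0.2226]
ee_rot: [-0.078, -3.137, 0.0]
force: [-6.2, 0.2, 1.9]
width: 0.006
```

Call:
move_arm:
  steps:
    - [-1,0,0,0]
    - [-1,0,0,0]

```text
clock: 5.92
position: [0.6156, 0.0666, 0.2226]
ee_rot: [-0.078, -3.137, 0.0]
force: [-6.8, 0.3, 1.7]
width: 0.006
```

Call:
move_arm:
  steps:
    - [-1,0,0,0]
    - [-1,0,0,0]

```text
clock: 6.18
position: [0.6166, 0.0666, 0.2226]
ee_rot: [-0.078, -3.137, 0.0]
force: [-7.2, 0.7, 2.3]
width: 0.006
```

Call:
move_arm:
  steps:
    - [-1,0,0,0]
    - [-1,0,0,0]

```text
clock: 6.42
position: [0.6174, 0.0666, 0.2226]
ee_rot: [-0.078, -3.136, 0.0]
force: [-8.0, -0.5, 3.2]
width: 0.004
```

Call:
move_arm:
  steps:
    - [-1,0,0,0]
    - [-1,0,0,0]

```text
clock: 6.68
position: [0.618, 0.0665, 0.2226]
ee_rot: [-0.078, -3.135, 0.0]
force: [-9.6, 1.3, 5.5]
width: 0.004
```

Call:
move_arm:
  steps:
    - [-0.5,0,-0.6,0]
    - [-0.5,0,-0.6,0]

```text
clock: 6.92
position: [0.6181, 0.0665, 0.2226]
ee_rot: [-0.078, -3.134, 0.0]
force: [-10.0, -0.3, 2.2]
width: 0.005
```

Call:
move_arm:
  steps:
    - [-0.5,0,0,0]
    - [-0.5,0,0,0]

```text
clock: 7.18
position: [0.6183, 0.0666, 0.2226]
ee_rot: [-0.077, -3.133, 0.0]
force: [-11.8, -0.4, 3.3]
width: 0.007
```

Bottomed at 11.8 N. I'll retract past the drawer's full travel.

Call:
move_arm:
  steps:
    - [10,0,0,0]
    - [30,0,0,0]
    - [60,0,0,0]
    - [90,0,0,0]
    - [120,0,0,0]
    - [140,0,0,0]
    - [140,0,0,0]
    - [140,0,-60,0]
    - [140,0,-120,0]
    - [140,0,-120,0]

```text
clock: 8.43
position: [0.4837, 0.0734, 0.3486]
ee_rot: [0.079, 3.131, 0.005]
force: [-0.0, 0.1, -1.1]
width: 0.004
```

```bash
python3 -c "
from h import *
s=wrist('pics/w3.png');print(s['position'],s['clock'])
cv2.imwrite('pics/t3.png',arm.get_image('top')[:,:,::-1])
cv2.imwrite('pics/s3.png',arm.get_image('scene')[:,:,::-1])
crop('pics/s3.png',180,160,460,340,2.8,'pics/s3c.png')
crop('pics/t3.png',200,150,460,345,3,'pics/t3c.png')
"
```

```text
[0.4837 0.0734 0.3486] 8.425
```

View pics/s3c.png

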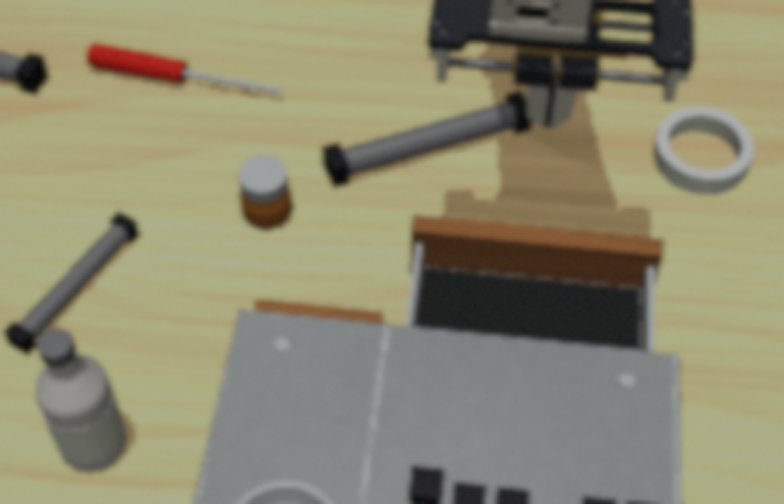

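View pics/t3c.png

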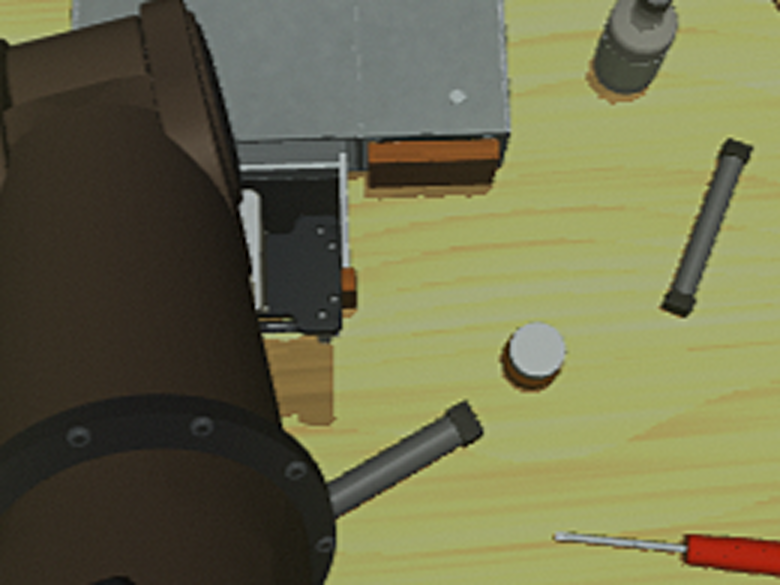

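View pics/w3.png

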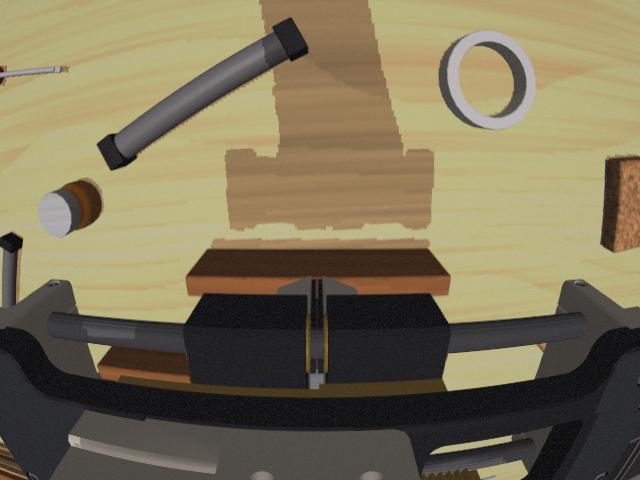

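The drawer has sprung out; in the wrist view its front spans (187,276) to (450,278). Next I'll locate the glue bottle and plan the grasp.

```bash
python3 -c "
from h import *
for uv in [(406.7,176.7)]: print('glue base',plane('top',uv,0.0))
print('glue top', plane('top',(418,147),0.15), plane('scene',(200,283),0.15), 'base scene',plane('scene',(211,322),0))
a=np.load('pics/w3.npy');st=dict(position=a[:3],ee_rot=a[3:])
for uv in [(187,276),(450,278)]: print(plane('wrist',uv,0.076,st))
print(arm.observe()['joints'])
goal([0.605,-0.345,0.38],np.radians(152.6))
"
```

```text
glue base [ 0.693  -0.2676  0.    ]
glue top [ 0.7039 -0.2685  0.15  ] [ 0.7095 -0.2665  0.15  ] base scene [ 0.7162 -0.2719  0.    ]
[ 0.5113 -0.0271  0.076 ]
[0.5234 0.1754 0.076 ]
[-0.428   0.2772  0.207   1.9937 -0.0731  0.877   1.3389]
pos [0.4814 0.0733 0.3436] yawx 177.1345300087229 tilt [ 0.0006  0.0001 -1.    ] F [ 0.768  -0.5875  0.0541] w 0.003042732196926744 t 8.575
delta mm [-144.3366 -411.5489  -36.3094] twist 0.4282083290815675
```

Call:
move_arm:
  steps:
    - [0,-40,-36,0]
    - [-25,-90,-36,0.1]
    - [-45,-140,-36,0.2]
    - [-65,-190,-36,0.3]
    - [-85,-240,-36,0.4]
    - [-105,-290,-36,0.428]
    - [-120,-335,-36,0.428]
    - [-135,-375,-36,0.428]
    - [-144,-411,-36,0.428]
    - [-144,-411,-36,0.428]
    - [-144,-411,-36,0.428]
    - [-144,-411,-36,0.428]
  grip: 50

```text
clock: 10.07
position: [0.6048, -0.343, 0.3791]
ee_rot: [-0.741, -3.052, -0.002]
force: [-0.2, 1.0, -0.6]
width: 0.543
```

```bash
python3 -c "
from h import *
s=wrist('pics/w4.png')
cv2.imwrite('pics/t4.png',arm.get_image('top')[:,:,::-1])
crop('pics/t4.png',205,150,385,260,4.4,'pics/t4c.png')
goal([0.56,-0.32,0.2])"
```

```text
pos [ 0.6047 -0.3432  0.3797] yawx 152.70348742941118 tilt [ 0.      0.0007 -1.    ] F [ 0.4106 -0.5635 -0.2901] w 0.5474393456358976 t 10.175
delta mm [ 50.3285   0.0044 179.7552] twist 0
```

View pics/w4.png

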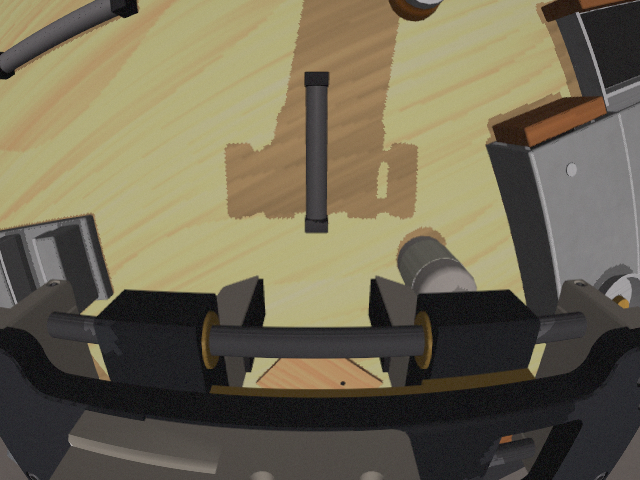

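View pics/t4c.png

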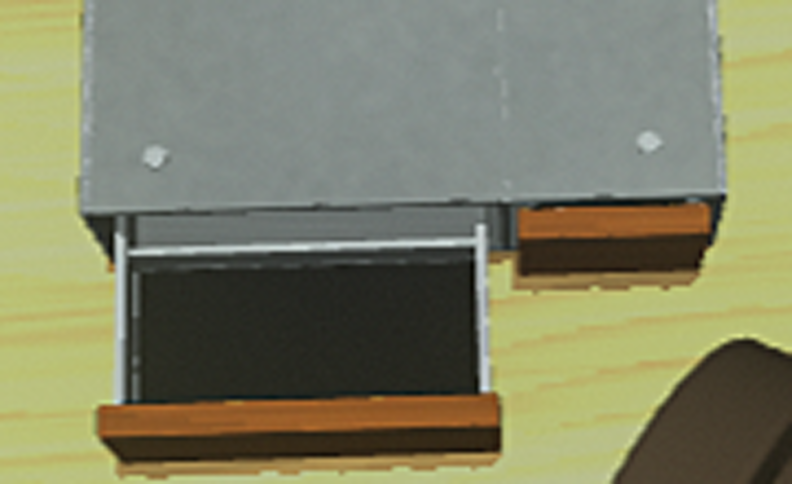

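The wrist view shows the tube standing vertical in the image, cap ends at (317,72) and (316,232), clear of the glue. The top view shows the open, empty compartment.

```bash
python3 -c "
from h import *
a=np.load('pics/w4.npy');st=dict(position=a[:3],ee_rot=a[3:])
e=[plane('wrist',uv,0.011,st) for uv in [(317,72),(316,232)]]
d=e[1]-e[0];c=(e[0]+e[1])/2;print(e,np.linalg.norm(d),c,np.degrees(np.arctan2(d[1],d[0])))
T=lambda u,v,z:plane('top',(205+u/4.4,150+v/4.4),z)
fi=[T(98,407,.076),T(500,393,.076)];dv=[T(132,255,.051),T(480,245,.051)];fo=[T(103,436,.076),T(500,424,.076)]
print('front inner',fi,np.mean(fi,0),'\ndiv',dv,np.mean(dv,0),'\nfront outer',fo,np.mean(fo,0))
cc=[(np.array(x).mean(0)-F0)@CX for x in (fo,fi,dv)];print(cc)
goal([c[0],c[1],0.178+0.05],None)
"
```

```text
[array([ 0.4895, -0.2837,  0.011 ]), array([ 0.6248, -0.3544,  0.011 ])] 0.15263614095055597 [ 0.5571 -0.3191  0.011 ] -27.60347368183921
front inner [array([0.5399, 0.1747, 0.076 ]), array([ 0.5302, -0.0328,  0.076 ])] [0.5351 0.0709 0.076 ] 
div [array([0.629 , 0.1584, 0.051 ]), array([ 0.6192, -0.0287,  0.051 ])] [0.6241 0.0649 0.051 ] 
front outer [array([0.5243, 0.1726, 0.076 ]), array([ 0.5138, -0.0315,  0.076 ])] [0.5191 0.0706 0.076 ]
[np.float64(-0.10146347089264264), np.float64(-0.0855149297856073), np.float64(0.0037175093234126785)]
pos [ 0.6047 -0.3432  0.3797] yawx 152.70348742941118 tilt [ 0.      0.0007 -1.    ] F [ 0.4106 -0.5635 -0.2901] w 0.5474393456358976 t 10.175
delta mm [ 53.3119  -0.4753 151.7557] twist 0
```

Call:
move_arm:
  steps:
    - [20,0,30,0]
    - [40,0,70,0]
    - [53,-0.5,110,0]
    - [53,-0.5,150,0]
    - [53,-0.5,175,0]
    - [53,-0.5,190,0]
    - [53,-0.5,196,0]
    - [53,-0.5,196,0]
    - [53,-0.5,196,0]

```text
clock: 11.3
position: [0.5575, -0.3207, 0.1849]
ee_rot: [0.743, 3.051, -0.0]
force: [0.2, -0.1, 0.7]
width: 0.544
```

```bash
python3 -c "
from h import *
s=wrist('pics/w5.png')
goal([0.5571,-0.3191,0.182])"
```

```text
pos [ 0.5575 -0.3206  0.1848] yawx 152.61539722194448 tilt [ 0.0015 -0.0006 -1.    ] F [-0.0055 -0.38    0.3085] w 0.5445753753424688 t 11.35
delta mm [1.0478 1.1974 2.7824] twist 0
```

View pics/w5.png

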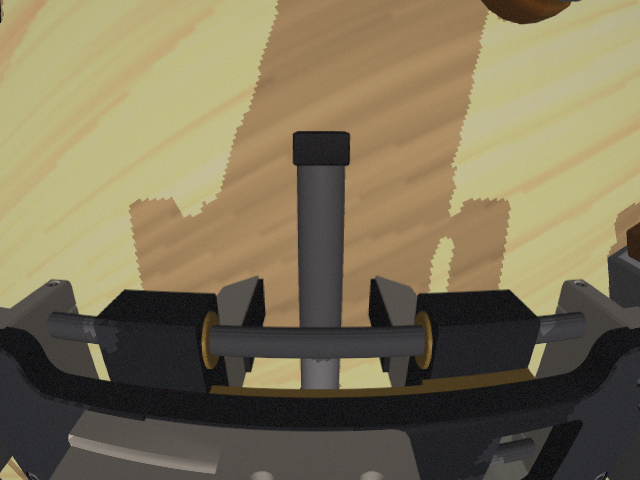

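The tube is centred between the fingers (cap at (321,148)). I'll lower 2 mm and close.

Call:
move_arm:
  steps:
    - [1,0,2,0]
    - [1,0,2,0]
    - [1,0,2,0]
    - [1,0,2,0]
    - [1,0,2,0]
    - [1,0,2,0]
    - [1,0,2,0]
  grip: 10
  grip_force: 25

```text
clock: 12.22
position: [0.5563, -0.3199, 0.1818]
ee_rot: [0.743, 3.052, 0.0]
force: [0.7, 1.4, 1.4]
width: 0.205
```

Call:
move_arm:
  steps:
    - [0,0,-10,0]
    - [0,0,-40,0]
    - [0,0,-90,0]
    - [0,0,-140,0]
    - [0,0,-160,0]
    - [0,0,-160,0]

```text
clock: 12.98
position: [0.5565, -0.3204, 0.344]
ee_rot: [0.743, 3.049, -0.001]
force: [-0.2, 0.4, -1.6]
width: 0.208
```

```bash
python3 -c "
from h import *
s=wrist('pics/w6.png')
p=F0+CX*(-0.100+0.018+0.044);p[2]=0.33;print(p)
goal(p,np.pi/2+CY)"
```

```text
[0.5825 0.0689 0.33  ]
pos [ 0.5561 -0.3199  0.3422] yawx 152.62027961577607 tilt [ 0.001  -0.0003 -1.    ] F [-0.4797  0.9827 -1.6531] w 0.20933859656331763 t 13.025
delta mm [155.3872 357.4275  12.1622] twist 1.1429300578147823
```

View pics/w6.png

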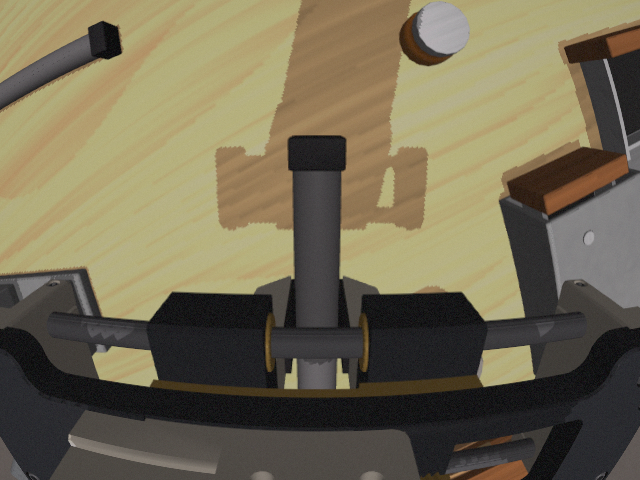

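Call:
move_arm:
  steps:
    - [20,40,4,0.13]
    - [40,85,8,0.26]
    - [60,130,12,0.4]
    - [80,180,12,0.54]
    - [100,225,12,0.68]
    - [118,270,12,0.82]
    - [134,310,12,0.96]
    - [146,340,12,1.08]
    - [154,357,12,1.143]
    - [154,357,12,1.143]
    - [154,357,12,1.143]
    - [154,357,12,1.143]

```text
clock: 14.52
position: [0.5836, 0.0663, 0.3297]
ee_rot: [2.278, 2.163, -0.001]
force: [-0.2, 0.4, 0.1]
width: 0.207
```

```bash
python3 -c "
from h import *
s=wrist('pics/w7.png')
goal([0.581,0.069,0.178+0.027+0.01],np.pi/2-0.052)"
```

```text
pos [0.5836 0.0665 0.3298] yawx 87.05482925441237 tilt [-0.0001 -0.0002 -1.    ] F [ 0.4275  0.5692 -0.0453] w 0.20868756526069537 t 14.575
delta mm [  2.3964  -2.73   114.8137] twist 0.0005970734560794
```

View pics/w7.png

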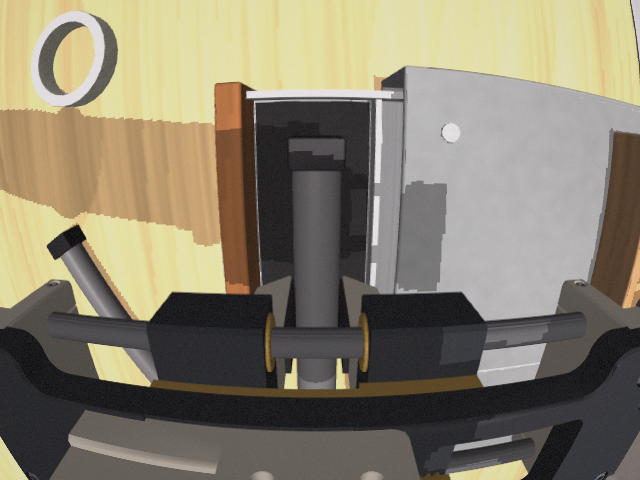

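```bash
python3 -c "
from h import *
a=np.load('pics/w7.npy');st=dict(position=a[:3],ee_rot=a[3:])
for uv,z in [((243,92),.076),((257,290),.076),((375,105),.051),((370,285),.051),((216,85),.076),((222,290),.076),((248,93),.058)]: print(uv,z,plane('wrist',uv,z,st))
crop('pics/w7.png',200,60,420,310,2.4,'pics/w7c.png')
"
```

```text
(243, 92) 0.076 [0.542  0.1687 0.076 ]
(257, 290) 0.076 [0.5394 0.0357 0.076 ]
(375, 105) 0.051 [0.6272 0.157  0.051 ]
(370, 285) 0.051 [0.6214 0.0238 0.051 ]
(216, 85) 0.076 [0.5249 0.1751 0.076 ]
(222, 290) 0.076 [0.514  0.0364 0.076 ]
(248, 93) 0.058 [0.5419 0.1694 0.058 ]
```

View pics/w7c.png

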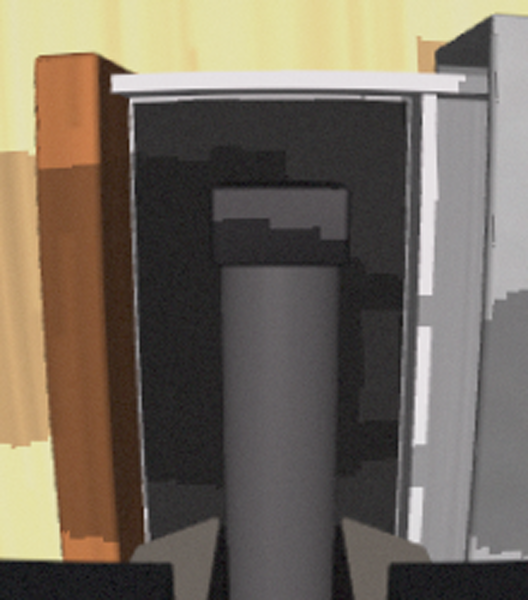

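```bash
python3 -c "
from h import *
a=np.load('pics/w7.npy');st=dict(position=a[:3],ee_rot=a[3:])
P=[plane('wrist',uv,.027,st) for uv in [(255,102),(370,102),(257.5,185),(368.8,185),(261,280),(367,280)]]
for p in P: print(p,(p-F0)@CX)
"

```

```text
[0.5414 0.165  0.027 ] -0.0839415999458829
[0.6273 0.1604 0.027 ] 0.002117985957732334
[0.5387 0.1012 0.027 ] -0.08344802003358073
[0.6244 0.0968 0.027 ] 0.002364782012502679
[0.5339 0.0217 0.027 ] -0.08426035287596463
[0.6221 0.0173 0.027 ] 0.004072888332206604
```

Call:
move_arm:
  steps:
    - [2,-3.7,20,0]
    - [2,-3.7,50,0]
    - [2,-3.7,80,0]
    - [2,-3.7,100,0]
    - [2,-3.7,110,0]
    - [2,-3.7,115,0]
    - [2,-3.7,115,0]
    - [2,-3.7,115,0]

```text
clock: 15.58
position: [0.5804, 0.07, 0.2155]
ee_rot: [2.276, 2.165, 0.002]
force: [0.0, 0.2, -0.5]
width: 0.212
```

```bash
python3 -c "
from h import *
s=wrist('pics/w8.png')
cv2.imwrite('pics/s8.png',arm.get_image('scene')[:,:,::-1]);crop('pics/s8.png',220,140,480,320,3,'pics/s8c.png')
goal([0.580,0.069,0.209],np.pi/2-0.052)"
```

```text
pos [0.5803 0.0701 0.2154] yawx 87.13844020274371 tilt [ 0.0009  0.0003 -1.    ] F [-0.9974 -0.0092 -0.0574] w 0.20992666668080182 t 15.675
delta mm [-1.1142 -0.2487  6.4137] twist 0.002056359795176377
```

View pics/w8.png

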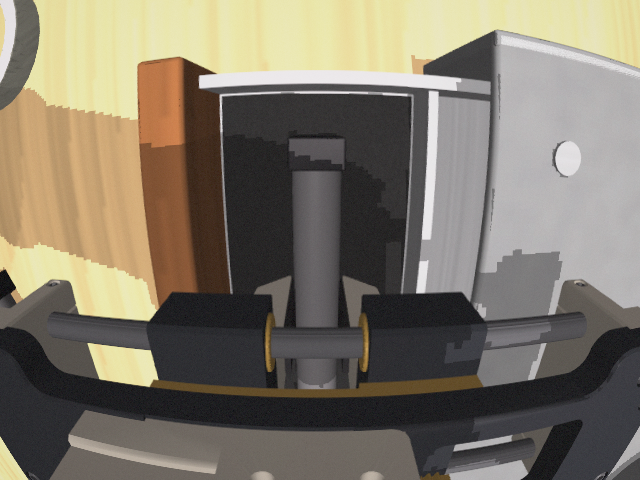

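View pics/s8c.png

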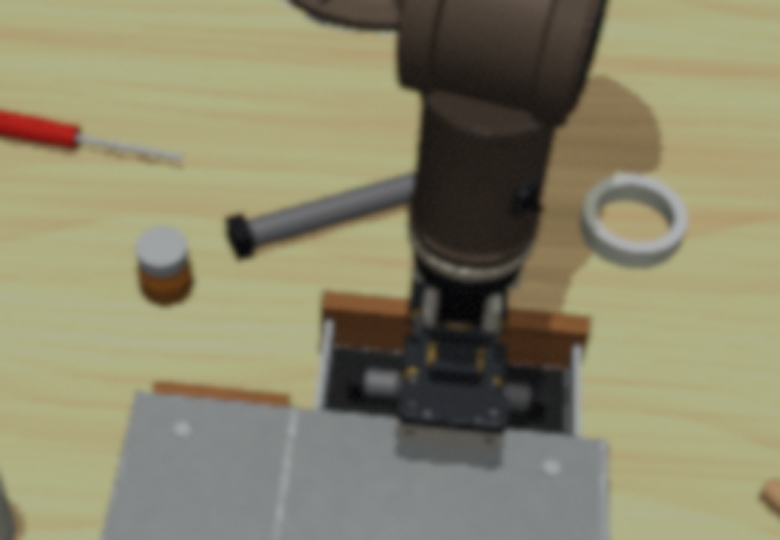

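The tube is centred across the compartment. I'll lower it the last few millimetres.

Call:
move_arm:
  steps:
    - [-1,0,2,0]
    - [-1,0,4,0]
    - [-1,0,5,0]
    - [-1,0,5,0]

```text
clock: 16.18
position: [0.58, 0.0691, 0.2097]
ee_rot: [-2.276, -2.165, 0.0]
force: [-0.3, 0.2, -0.7]
width: 0.212
```

Call:
move_arm:
  steps:
    - [0,0,1,0]
    - [0,0,1,0]

```text
clock: 16.42
position: [0.5801, 0.069, 0.2088]
ee_rot: [2.276, 2.165, 0.0]
force: [-0.2, -0.3, -0.4]
width: 0.208
```

Call:
move_arm:
  steps:
    - [0,0,0.5,0]
    - [0,0,0.5,0]
    - [0,0,0.5,0]
    - [0,0,0.5,0]
  grip: 32

```text
clock: 16.92
position: [0.5801, 0.0691, 0.2084]
ee_rot: [2.276, 2.165, 0.0]
force: [0.7, -0.5, 0.6]
width: 0.35
```

Call:
move_arm:
  steps:
    - [0,0,-5,0]
    - [0,0,-20,0]
    - [0,0,-60,0]
    - [0,0,-110,0]
    - [0,0,-150,0]
    - [0,0,-150,0]

```text
clock: 17.68
position: [0.581, 0.0685, 0.3625]
ee_rot: [2.274, 2.163, 0.009]
force: [-0.2, 0.5, -0.7]
width: 0.352
```

```bash
python3 -c "
from h import *
s=wrist('pics/w9.png')
cv2.imwrite('pics/s9.png',arm.get_image('scene')[:,:,::-1]);crop('pics/s9.png',220,140,480,320,3,'pics/s9c.png')
p=F0-CX*0.150;p[2]=0.36
goal(p,np.pi+CY)"
```

```text
pos [0.5799 0.0691 0.359 ] yawx 87.13853006747253 tilt [ 0.001   0.0008 -1.    ] F [-0.0078  0.107  -1.067 ] w 0.3518628906998472 t 17.775
delta mm [  -0.0533 -109.3157   -1.065 ] twist -1.5707383985643215
```

View pics/w9.png

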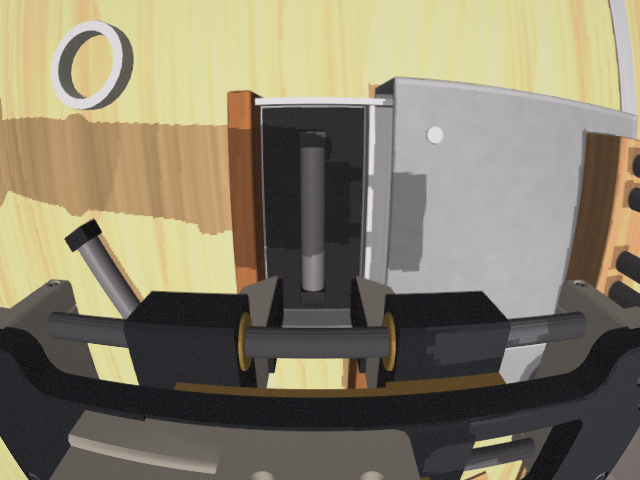

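View pics/s9c.png

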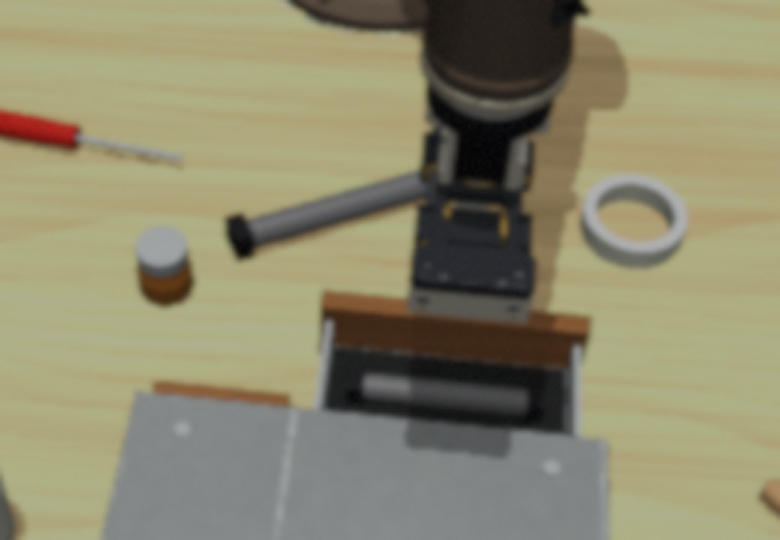

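The tube lies flat and centred in the compartment (caps at (313,135) and (313,300)). I'll swing in front of the drawer with the fingers closed.

Call:
move_arm:
  steps:
    - [0,-20,0,-0.17]
    - [0,-50,0,-0.35]
    - [0,-80,0,-0.52]
    - [0,-109,0,-0.7]
    - [0,-109,0,-0.87]
    - [0,-109,0,-1.05]
    - [0,-109,0,-1.22]
    - [0,-109,0,-1.4]
    - [0,-109,0,-1.571]
    - [0,-109,0,-1.571]
    - [0,-109,0,-1.571]
    - [0,-109,0,-1.571]
  grip: 0

```text
clock: 19.27
position: [0.4711, 0.0745, 0.3581]
ee_rot: [-0.082, -3.14, 0.0]
force: [-0.3, -0.5, 0.3]
width: 0.004
```

```bash
python3 -c "
from h import *
a=np.load('pics/w9.npy');st=dict(position=a[:3],ee_rot=a[3:])
e=[plane('wrist',uv,.038,st) for uv in [(313,130),(313,305)]];print(e,sum(e)/2,(sum(e)/2-F0)@CX+0.0407)
p=F0-CX*0.145;p[2]=0.223
goal(p,np.pi+CY)"
```

```text
[array([0.5837, 0.1448, 0.038 ]), array([ 0.5755, -0.0106,  0.038 ])] [0.5796 0.0671 0.038 ] -0.00016452123287451215
pos [0.4711 0.0745 0.3581] yawx 177.02177858890192 tilt [-0.0005 -0.0002 -1.    ] F [-0.3374 -0.5353  0.329 ] w 0.00392580587173814 t 19.275
delta mm [ -4.6772  -0.0332 135.0992] twist -0.0019797694770531393
```

Call:
move_arm:
  steps:
    - [0,0,40,0]
    - [0,0,90,0]
    - [0,0,125,0]
    - [0,0,135,0]
    - [0,0,135,0]
    - [0,0,135,0]

```text
clock: 20.02
position: [0.4718, 0.0746, 0.2246]
ee_rot: [0.079, 3.139, 0.001]
force: [0.4, -0.0, 0.3]
width: 0.004
```

Call:
move_arm:
  steps:
    - [-10,0,0,0]
    - [-20,0,0,0]
    - [-26,0,0,0]
    - [-30,0,0,0]
    - [-33,0,0,0]
    - [-36,0,0,0]
    - [-38,0,0,0]
    - [-40,0,0,0]
    - [-43,0,0,0]
    - [-46,0,0,0]
    - [-50,0,0,0]
    - [-54,0,0,0]
    - [-58,0,0,0]
    - [-58,0,0,0]

```text
clock: 21.78
position: [0.5295, 0.0716, 0.2232]
ee_rot: [0.078, 3.14, -0.0]
force: [-3.7, -0.7, -2.3]
width: 0.001
```

Call:
move_arm:
  steps:
    - [-4,0,0,0]
    - [-8,0,0,0]
    - [-12,0,0,0]
    - [-16,0,0,0]
    - [-20,0,0,0]
    - [-24,0,0,0]
    - [-28,0,0,0]
    - [-32,0,0,0]
    - [-36,0,0,0]
    - [-40,0,0,0]
    - [-44,0,0,0]
    - [-48,0,0,0]
    - [-52,0,0,0]
    - [-56,0,0,0]
    - [-60,0,0,0]
    - [-63,0,0,0]
    - [-66,0,0,0]
    - [-68,0,0,0]
    - [-70,0,0,0]
    - [-70,0,0,0]

```text
clock: 24.28
position: [0.5988, 0.068, 0.2232]
ee_rot: [-0.078, -3.14, 0.0]
force: [-4.8, 0.9, 0.2]
width: 0.008
```

```bash
python3 -c "
from h import *
cv2.imwrite('pics/s10.png',arm.get_image('scene')[:,:,::-1]);crop('pics/s10.png',220,140,480,320,3,'pics/s10c.png')
goal(F0)"
```

```text
pos [0.5988 0.0681 0.2232] yawx 177.13974171585187 tilt [-0.0007 -0.     -1.    ] F [-6.6667 -0.1346  1.3937] w 0.004948861502992475 t 24.325
delta mm [-21.8538   0.0421 180.2292] twist 0
```

View pics/s10c.png

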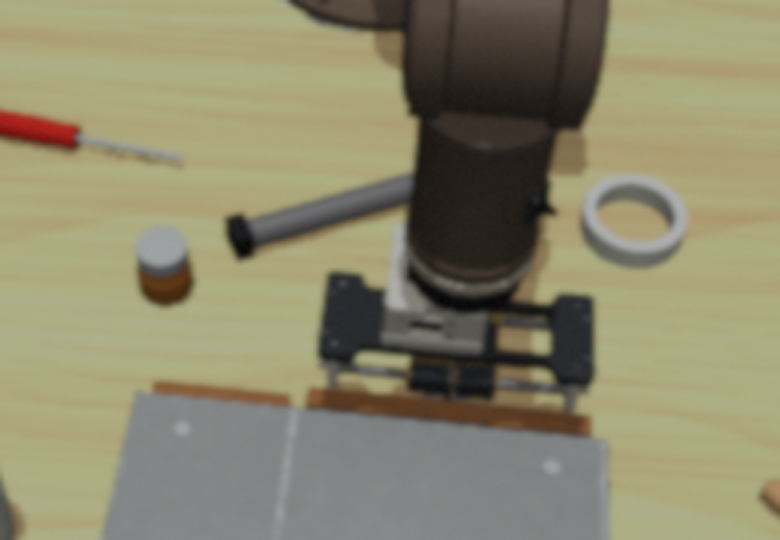

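Call:
move_arm:
  steps:
    - [-2,0,0,0]
    - [-4,0,0,0]
    - [-6,0,0,0]
    - [-8,0,0,0]
    - [-10,0,0,0]
    - [-11,0,0,0]
    - [-12,0,0,0]
    - [-12,0,0,0]

```text
clock: 25.32
position: [0.6107, 0.0675, 0.2233]
ee_rot: [-0.078, -3.14, 0.0]
force: [-6.0, -1.1, 1.1]
width: 0.005
```

Call:
move_arm:
  steps:
    - [-1,0,0,0]
    - [-1,0,0,0]

```text
clock: 25.58
position: [0.6116, 0.0674, 0.2233]
ee_rot: [-0.078, -3.14, 0.0]
force: [-6.3, 0.5, 1.0]
width: 0.004
```

Call:
move_arm:
  steps:
    - [-1,0,0,0]
    - [-1,0,0,0]

```text
clock: 25.82
position: [0.6126, 0.0674, 0.2232]
ee_rot: [-0.078, -3.139, 0.0]
force: [-5.8, 0.7, 0.7]
width: 0.003
```

Call:
move_arm:
  steps:
    - [-1,0,0,0]
    - [-1,0,0,0]

```text
clock: 26.08
position: [0.6136, 0.0673, 0.2233]
ee_rot: [-0.078, -3.139, 0.0]
force: [-5.9, -0.5, 0.5]
width: 0.005
```

Call:
move_arm:
  steps:
    - [-1,0,0,0]
    - [-1,0,0,0]

```text
clock: 26.32
position: [0.6146, 0.0672, 0.2232]
ee_rot: [-0.078, -3.139, 0.0]
force: [-6.4, -0.2, 1.8]
width: 0.003
```

Call:
move_arm:
  steps:
    - [-1,0,0,0]
    - [-1,0,0,0]

```text
clock: 26.58
position: [0.6156, 0.0672, 0.2233]
ee_rot: [-0.078, -3.139, 0.0]
force: [-7.3, 0.5, 1.8]
width: 0.004
```

Call:
move_arm:
  steps:
    - [-1,0,0,0]
    - [-1,0,0,0]

```text
clock: 26.82
position: [0.6166, 0.0671, 0.2233]
ee_rot: [-0.078, -3.139, 0.0]
force: [-5.9, -0.2, 2.2]
width: 0.007
```

Call:
move_arm:
  steps:
    - [-1,0,0,0]
    - [-1,0,0,0]

```text
clock: 27.08
position: [0.6176, 0.0671, 0.2233]
ee_rot: [-0.078, -3.139, 0.0]
force: [-7.0, 0.8, 2.3]
width: 0.004
```

Call:
move_arm:
  steps:
    - [-1,0,0,0]
    - [-1,0,0,0]

```text
clock: 27.32
position: [0.6186, 0.067, 0.2233]
ee_rot: [-0.078, -3.139, 0.0]
force: [-6.6, -1.4, 1.9]
width: 0.001
```

Call:
move_arm:
  steps:
    - [-1,0,0,0]
    - [-1,0,0,0]

```text
clock: 27.58
position: [0.6195, 0.067, 0.2232]
ee_rot: [-0.078, -3.139, 0.0]
force: [-6.7, 0.2, 0.9]
width: 0.006
```

Call:
move_arm:
  steps:
    - [-1,0,0,0]
    - [-1,0,0,0]

```text
clock: 27.82
position: [0.6203, 0.067, 0.2232]
ee_rot: [-0.078, -3.139, 0.0]
force: [-7.8, 0.1, 3.3]
width: 0.005
```

Call:
move_arm:
  steps:
    - [-1,0,0,0]
    - [-1,0,0,0]

```text
clock: 28.08
position: [0.6209, 0.0669, 0.2232]
ee_rot: [-0.078, -3.138, -0.0]
force: [-10.5, -0.4, 5.3]
width: 0.002
```

Call:
move_arm:
  steps:
    - [-0.5,0,-0.6,0]
    - [-0.5,0,-0.6,0]

```text
clock: 28.32
position: [0.6211, 0.067, 0.2233]
ee_rot: [-0.078, -3.136, 0.0]
force: [-9.7, -0.8, 2.1]
width: 0.004
```

Call:
move_arm:
  steps:
    - [-0.3,0,-0.2,0]
    - [-0.3,0,-0.2,0]

```text
clock: 28.58
position: [0.6212, 0.067, 0.2233]
ee_rot: [-0.078, -3.136, 0.0]
force: [-10.6, 1.0, 0.3]
width: 0.009
```

Call:
move_arm:
  steps:
    - [-0.4,0,0,0]
    - [-0.4,0,0,0]

```text
clock: 28.82
position: [0.6214, 0.067, 0.2233]
ee_rot: [-0.078, -3.135, 0.0]
force: [-12.0, -0.7, 2.5]
width: 0.005
```

Bottomed at 12 N. I'll back off gently; if the catch engaged, contact should end near x≈0.609.

Call:
move_arm:
  steps:
    - [3,0,0,0]
    - [7,0,0,0]
    - [11,0,0,0]
    - [15,0,0,0]
    - [19,0,0,0]
    - [23,0,0,0]
    - [23,0,0,0]

```text
clock: 29.7
position: [0.6005, 0.0681, 0.2246]
ee_rot: [0.078, 3.139, 0.0]
force: [0.0, 0.4, -0.5]
width: 0.004
```

```bash
python3 -c "
from h import *
cv2.imwrite('pics/s11.png',arm.get_image('scene')[:,:,::-1]);crop('pics/s11.png',220,140,480,320,3,'pics/s11c.png')
goal(F0)"
```

```text
pos [0.6006 0.0681 0.2245] yawx 177.14194202859042 tilt [ 0.0013  0.0002 -1.    ] F [ 0.0623 -0.3786 -0.0064] w 0.002478088005642405 t 29.75
delta mm [-19.7258  -0.1289 181.5619] twist 0
```

View pics/s11c.png

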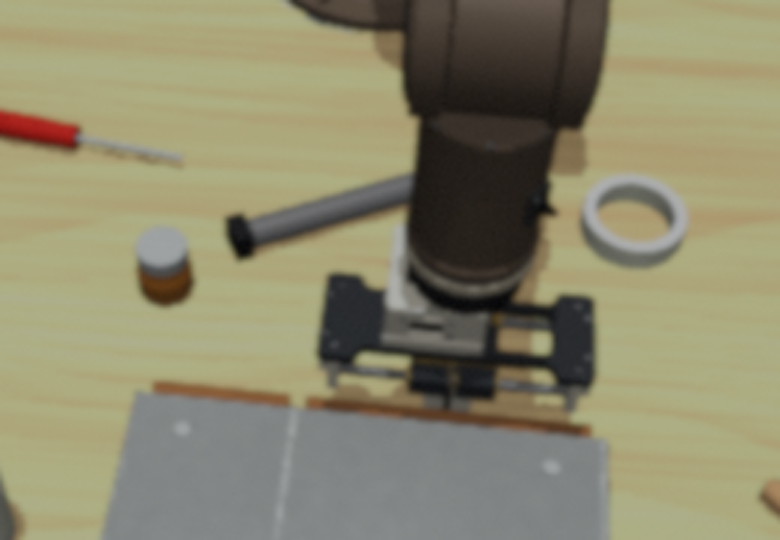

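Force is zero and the drawer stays in, so the catch is locked. I'll retract, rise and do a last check.

Call:
move_arm:
  steps:
    - [20,0,0,0]
    - [50,0,0,0]
    - [70,0,-20,0]
    - [70,0,-60,0]
    - [70,0,-110,0]
    - [70,0,-130,0]
    - [70,0,-130,0]
    - [70,0,-130,0]

```text
clock: 30.75
position: [0.5301, 0.0716, 0.3534]
ee_rot: [-0.078, -3.14, 0.0]
force: [0.0, 0.1, -0.4]
width: 0.007
```

```bash
python3 -c "
from h import *
cv2.imwrite('pics/s12.png',arm.get_image('scene')[:,:,::-1]);crop('pics/s12.png',170,140,460,340,2.7,'pics/s12c.png')
f=[plane('scene',(220+u/3,140+v/3),.076) for u,v in [(309,403),(589,433)]];print(f,np.mean(f,0),(np.mean(f,0)-F0)@CX)
goal(F0)"
```

```text
[array([ 0.6231, -0.0305,  0.076 ]), array([0.6344, 0.1717, 0.076 ])] [0.6288 0.0706 0.076 ] 0.008065160971299293
pos [0.53   0.0716 0.3531] yawx 177.1429383694075 tilt [-0.0015 -0.0004 -1.    ] F [0.4489 1.3246 0.3642] w 0.008701302389521465 t 30.8
delta mm [-91.0789   0.0985 309.964 ] twist 0
```

View pics/s12c.png

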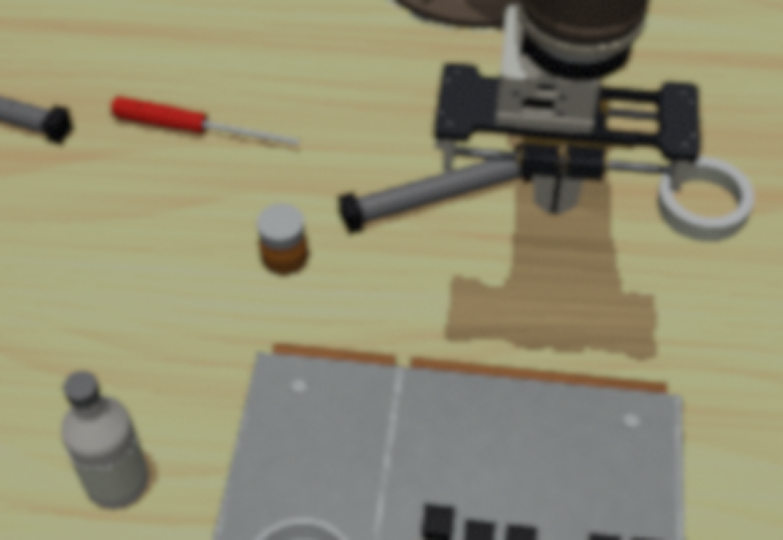

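```bash
python3 -c "
from h import *
a=cv2.imread('pics/scene0.png').astype(int);b=cv2.imread('pics/s12.png').astype(int)
for r in [(265,300,262,425)]:
  d=np.abs(a-b).max(2)[r[0]:r[1],r[2]:r[3]];print(d.max(),(d>25).sum())
print(arm.observe()['force'],arm.sign_off())"
```

```text
45 274
the job is handed in; nothing more can be done
[0.4489 1.3246 0.3642] None
```

```bash
python3 -c "
import cv2,numpy as np
a=cv2.imread('pics/scene0.png').astype(int);b=cv2.imread('pics/s12.png').astype(int)
d=np.abs(a-b).max(2)[265:300,262:425]>25;ys,xs=np.where(d);print(xs.min()+262,xs.max()+262,ys.min()+265,ys.max()+265)
for im in (a,b):
  m=(im[...,2]-im[...,0]>50)&(im[...,2]>im[...,1]+25)
  print([(x,np.where(m[262:292,x])[0]+262) for x in (295,340,370,400)])"
```

```text
336 412 265 272
[(295, array([270, 271, 272])), (340, array([274, 275, 276])), (370, array([278, 279])), (400, array([281, 282]))]
[(295, array([269, 270, 271, 272])), (340, array([274, 275, 276])), (370, array([278, 279, 280])), (400, array([281, 282, 283]))]
```

The tube is in the wide drawer, the drawer is locked shut again, and I handed the job in at 30.8 s of the 72 s allowed. sign_off reports no verdict, so what follows rests on my own readings and pictures.

- **Tube choice:** I took the smallest of the three tubes on the bench. It measured 149 mm, against 205 and 206 mm for the others.
- **Opening:** I pressed the wide front until the catch bottomed, reading at most 11.8 N along the press (12.3 N in all). When I let go, the drawer sprang fully out.
- **Placing:** I laid the tube flat across the front compartment. Its centre measured within about 2 mm of the compartment's middle.
- **Closing:** I pushed the drawer in until the catch bottomed again, reading 12.0 N along the press (12.3 N in all). On letting go it stayed in.

**Last checks:**
- With the arm drawn back, both drawer-front strips lie within 1 pixel of the first picture.
- The bystanders in that last picture looked unmoved. The brush and sanding block were outside the crop I viewed.
- No contact force showed beyond sensor noise of about 1 N.

**Checks that disagreed:**
- A hand-picked edge measurement put the closed front 8 mm too far in. I had probably picked the strip's inner edge instead of its outer one, as the pixel comparison contradicts it.
- The raw before/after picture difference flagged 274 pixels. I signed off before tracing them; they lie at rows 265–272, mostly on the table just in front of the cabinet, probably the arm's shadow.

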